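Swap boards in a test jig and press its plunger

ROBOT

A 6-joint arm with a two-finger parallel gripper is mounted at the origin on the work surface. World frame = base frame: x ahead of the robot, y to its left, z up, the work surface at z = 0. Lengths are in m, angles in degrees, forces in N, time in s.
With the tool pointing down it reaches from about 0.325 to 0.85 m from the base axis. Payload 15.5 kg.
Tool frame: the origin (TCP) lies midway between the tips of the shut fingers; the grasp point (between the pads) lies 19 mm behind it; z points along the fingers, y is the line along which they close (so a half turn about z gives the same grasp; the last joint's range is limited). The gripper opens to 91 mm and grips with 3 to 60 N. Pads are 32 mm wide; open, the fingers measure 118 mm over their backs; the gripper's body (76 mm by 178 mm) begins 60 mm behind the grasp point.
Start: joints at [62.023, 28.281, 77.091, -0, 74.628, -5.472], TCP at [0.239, 0.577, 0.214] pointing down, gripper open.
Joint ranges: [-166.48, 166.48], [-47.26, 123.95], [12.59, 153.08], [-70.14, 250.14], [6.76, 159.57], [-176.63, 176.63]. Speed limits (degrees/s): [108.29, 108.29, 147.25, 172.46, 172.46, 172.46].

INTERFACE

Orientations are given as a 3x3 rotation matrix whose columns are the frame's x, y, z axes.
In Python, from bench import ctrl gives the robot as it stands. The module is installed in compiled form; this text tells all that it offers. Calls block until the motion is done:
- ctrl.goto(position, orientation): joint-space move of the TCP to a pose.
- ctrl.move_l(position, vel=0.15, ori=None, contact_N=None): straight line of the TCP; ori=None keeps the orientation; vel is the mean speed in m/s. With contact_N (N) it stops when the force on the tool has changed by that much, and returns True; else False.
- ctrl.movej(angles): joint-space move.
- ctrl.command_gripper(opening): opening from 0.0 (shut) to 1.0 (fully open); the grip force is fixed at half the most; returns when the fingers have stopped.
- ctrl.sleep(seconds).
- ctrl.ik(position, orientation): joint angles nearest the present ones, or None.
- ctrl.read_camera(name): name is "scene" or "side" or "wrist"; returns the picture (384x512x3 uint8, blue, green, red); there is no depth.
- ctrl.camera_params(name): a dict with "fx", "fy", "cx", "cy" (pixels), "D" ([k1, k2, p1, p2, k3] as OpenCV has them; the pictures are not rectified), "pose" (4x4, takes a point from camera to world coordinates); the wrist camera has in their place "T_tool_cam" (4x4, takes a point from camera to tool coordinates, whose origin is the TCP and whose axes are the flange's). Camera axes: x right, y up, looking along -z (the intrinsics and any distortion apply to the point x, -y, -z); pixel columns grow to the right and rows downward; lengths in m; the calibration is good to about 2 mm. A picture is of the moment at which its call begins: read the wrist's pose just before it. camera_params takes no time and is no camera call.
A pose or a line that the arm cannot do raises ctrl.MotionError and nothing moves.
- ctrl.sign_off(): hands the job in; it is judged then, once.
Readings, each from a call of its own:
- ctrl.current_t(): time.
- ctrl.current_q(): joint angles.
- ctrl.current_dq(): joint speeds.
- ctrl.current_effort(): joint torques, N m.
- ctrl.current_tool_pos(): TCP position.
- ctrl.current_eef_rot(): TCP orientation.
- ctrl.current_contact_force(): force on the tool from outside, world axes, zero at the start.
- ctrl.current_wrist_torque(): the same for the moment, N m.
- ctrl.current_grip_width(): opening from 0.0 (shut) to 1.0 (fully open).
- ctrl.current_grasp_force(): force on a finger pad.
Only numpy, scipy, OpenCV 4.12 (cv2) and the standard library are available. Lean on these libraries where they do the work, as an engineer would, in place of code of your own. Each camera call takes 0.05 s, during which the arm holds its last target. There are 200 camera calls.

TASK

The board with the finned heatsink, on the test jig's black pad, has been tested; swap it with the transformer board waiting in the grey tray, so that the transformer board lies flat, centred and square on the pad (either way round) and the heatsink board lies flat in the tray, setting the boards down rather than dropping them. Then press the jig's spring plunger all the way down to its stop, hold it there for a second and let it spring back up. Do not disturb the multimeter, the solder spool or the mug; the open bench may be used to park a board.

Things in the scene. Friction and masses are not known exactly. Their poses are not given: they have to be found in the camera images.
- heatsink_board: The tested board: green circuit board 120 x 72 x 4 mm (long side along its x) lying flat, total height 40 mm; all other parts on it are under 21 mm high. Origin: centre of the underside; z up. The two ends are equivalent for this job. Loose, about 0.2 kg. On its middle stands an aluminium finned heatsink, 64 mm along x, 40 mm along y, from 4 to 40 mm above the origin: grip it across y.
- transformer_board: The untested board: green circuit board 120 x 72 x 4 mm (long side along its x) lying flat, total height 40 mm; all other parts on it are under 21 mm high. Origin: centre of the underside; z up. The two ends are equivalent for this job. Loose, about 0.2 kg. On its middle stands a transformer block, black with a copper band, 42 x 42 mm, from 4 to 40 mm above the origin: grip it there, across y.
- pad (a point): Centre of the top of the test jig's flat black rubber pad, 140 mm (x) x 92 mm (y), no rim, 22 mm above the bench. The jig is a fixed grey base, 255 x 130 x 18 mm, reaching from -85 to +170 mm along the point's x; its aluminium plunger block fills x = 97 to 163 mm, y = -45 to 45 mm, up to 46 mm above the pad. z is up; the jig stands at some yaw on the bench.
- plunger_top (a point): Centre of the flat top of the plunger's black mushroom head (50 mm across, 13 mm thick), which stands on a steel stem on the jig's aluminium block, 130 mm along +x from the pad's centre; 118 mm above the bench when up. It moves down with the plunger.
- plunger (a joint): Travel of the plunger in m: 0 is up, 0.022 is fully down at its stop; a spring (about 3 N at the top, 11 N at the stop) returns it.
- tray_in (a point): Centre of the inner floor of the fixed grey tray, 5 mm above the bench. Inside 180 mm (x) x 130 mm (y), walls 5 mm thick, rising 9 mm above the inner floor. z is up; the tray stands at some yaw.
- multimeter: Bystander: black multimeter lying flat, 150 (x) x 75 (y) x 40 mm, origin at the centre of its underside.
- spool: Bystander: steel-grey solder spool standing upright, 64 mm across, 60 mm high, origin at the centre of its underside.
- mug: Bystander: white mug, 80 mm across, 90 mm high, handle towards its +y, origin at the centre of its underside.
Not all that is in view belongs to the job. Leave any blue or red look-alike of the heatsink_board alone.

How it is judged:
By the outcome, as a careful person would: the job done as asked, in the order asked, and still so for the second after the job is handed in, with the robot touching nothing.
It also fails if it takes over 72 s, if anything falls off the work surface, if the arm or the gripper's body presses on something with over 40 N, if the wrist force passes 120 N, or if a joint passes its speed limit or range.

## Working session

There is one attempt and no reset: what is moved stays moved. The work goes in short steps, each a Python script; the robot and the scene stay as the last script left them, time stands still between calls to the robot, and variables do not carry over. Pictures are saved under pics/ and viewed, at most 10 in all, crops included, and the job is handed in when it is done.

```bash
mkdir -p pics; cat > h.py <<'E'
import numpy as np, cv2
from bench import ctrl
def params(n):
    p=ctrl.camera_params(n)
    K=np.array([[p['fx'],0,p['cx']],[0,p['fy'],p['cy']],[0,0,1.]])
    if 'pose' in p: T=np.array(p['pose'])
    else:
        W=np.eye(4); W[:3,:3]=ctrl.current_eef_rot(); W[:3,3]=ctrl.current_tool_pos(); T=W@np.array(p['T_tool_cam'])
    return K,np.array(p['D'],float),T
def ray(px,P):
    K,D,T=P; u=cv2.undistortPoints(np.array(px,float).reshape(-1,1,2),K,D).reshape(-1,2)
    d=np.c_[u[:,0],-u[:,1],-np.ones(len(u))]@T[:3,:3].T
    return T[:3,3],d
def at_z(px,z,P):
    o,d=ray(px,P); return o+d*((z-o[2])/d[:,2])[:,None]
def tri(obs):
    A=np.zeros((3,3));b=np.zeros(3)
    for px,P in obs:
        o,d=ray(px,P); d=d[0]/np.linalg.norm(d[0]); M=np.eye(3)-np.outer(d,d); A+=M;b+=M@o
    return np.linalg.solve(A,b)
def proj(X,P):
    K,D,T=P; c=(np.atleast_2d(X)-T[:3,3])@T[:3,:3]; c=c*[1,-1,-1]
    return cv2.projectPoints(c,np.zeros(3),np.zeros(3),K,D)[0].reshape(-1,2)
def down(a): # tool x axis at yaw a (deg), z down
    a=np.radians(a);x=np.array([np.cos(a),np.sin(a),0]);z=np.array([0,0,-1.]);return np.c_[x,np.cross(z,x),z]
E
python3 - <<'E'
from h import *
for n in ("scene","side","wrist"):
    P=params(n); print(n,P[0].round(1).tolist(),P[1],P[2].round(3).tolist())
    im=ctrl.read_camera(n); cv2.imwrite(f"pics/{n}0.png",im); 
    if n!="wrist": cv2.imwrite(f"pics/{n}0b.png",cv2.resize(im,(800,600),interpolation=cv2.INTER_CUBIC))
print(ctrl.current_eef_rot(),ctrl.current_t())
E
```

```text
scene [[491.6, 0.0, 255.5], [0.0, 491.6, 186.7], [0.0, 0.0, 1.0]] [0.0368099 0.        0.        0.        0.       ] [[-0.69, -0.462, 0.558, 1.428], [0.724, -0.454, 0.519, 0.887], [0.013, 0.762, 0.648, 1.188], [0.0, 0.0, 0.0, 1.0]]
side [[379.2, 0.0, 260.4], [0.0, 379.2, 193.6], [0.0, 0.0, 1.0]] [-0.05149721  0.          0.          0.          0.        ] [[0.951, 0.211, -0.225, 0.196], [-0.309, 0.676, -0.669, -0.859], [0.011, 0.706, 0.708, 0.989], [0.0, 0.0, 0.0, 1.0]]
wrist [[275.3, 0.0, 252.3], [0.0, 275.3, 190.0], [0.0, 0.0, 1.0]] [-0.00054678  0.          0.          0.          0.        ] [[0.384, -0.893, -0.236, 0.172], [0.923, 0.371, 0.099, 0.605], [-0.001, -0.257, 0.967, 0.385], [0.0, 0.0, 0.0, 1.0]]
[[-9.23853590e-01  3.82745828e-01 -4.19161478e-04]
 [ 3.82746049e-01  9.23853244e-01 -8.03358117e-04]
 [ 7.97617236e-05 -9.02617680e-04 -9.99999589e-01]] 0.15
```

View pics/scene0b.png

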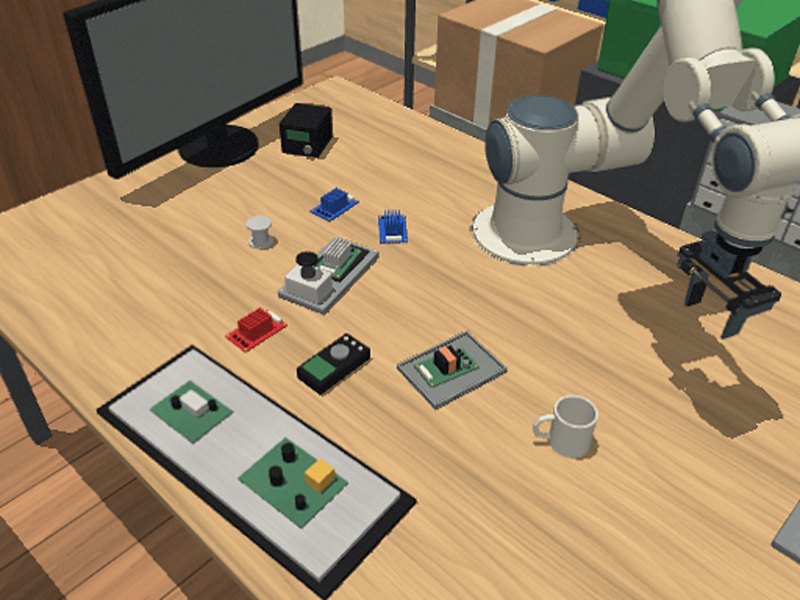

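View pics/side0b.png

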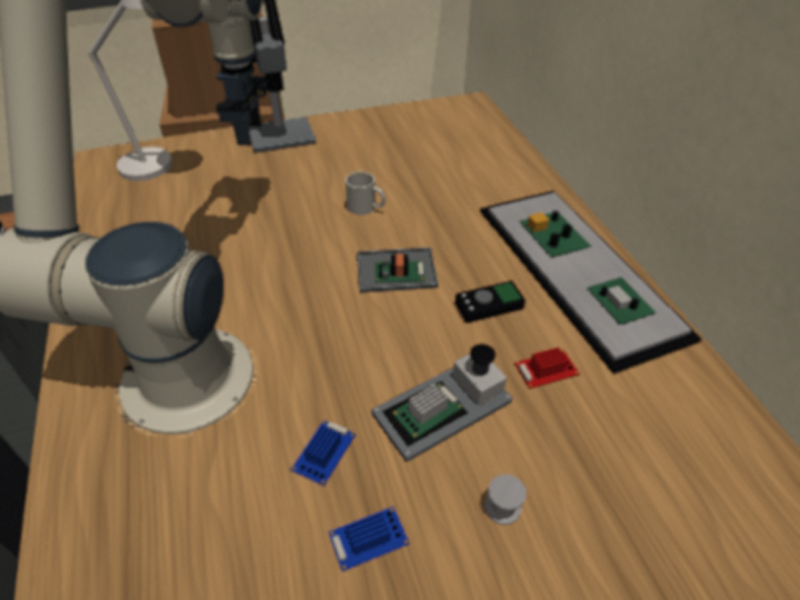

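The scene view shows these candidates, in 800x600 pixels:
- Grey finned board on the jig pad: (338,250)
- Blue look-alikes: (335,203) and (392,225)
- Red look-alike: (257,326)
- Boards on the far panel: (192,403) and (295,480)

I choose the grey one on the jig. The transformer board is in the tray at (446,360). In the side view these two are at (430,402) and (400,265), and the plunger head is at (483,354).

```bash
python3 - <<'E'
from h import *
S,Q=params("scene"),params("side"); k=1.5625
for n,a,b in [("hs top",(338,247),(430,398)),("trafo top",(447,353),(400,257)),("plunger",(307,258),(483,353)),("jig c1",(322,311),(511,403)),("jig c2",(378,250),(407,455)),("tray near",(437,406),(437,288)),("tray left",(397,368),(360,291)),("tray right",(507,369),(432,250)),("tray back",(466,333),(357,252)),("mug",(575,405),(360,180)),("mm",(335,362),(489,299)),("spool",(259,222),(507,488)),("blue1",(392,225),(323,450)),("blue2",(335,203),(369,537)),("red",(257,326),(547,364))]:
    print(n,tri([(np.array(a)/k,S),(np.array(b)/k,Q)]).round(3), at_z(np.array(a)/k,0.005,S).round(3)[0], at_z(np.array(b)/k,.005,Q).round(3)[0])
im=cv2.imread("pics/scene0.png"); c=im[140:270,160:340]; cv2.imwrite("pics/crop0.png",cv2.resize(c,(792,572),interpolation=cv2.INTER_CUBIC))
E
```

```text
hs top [ 0.448 -0.239  0.064] [ 0.391 -0.295  0.005] [ 0.469 -0.204  0.005]
trafo top [0.524 0.182 0.051] [0.485 0.154 0.005] [0.543 0.23  0.005]
plunger [ 0.568 -0.206  0.115] [ 0.476 -0.316  0.005] [ 0.619 -0.126  0.005]
jig c1 [ 0.597 -0.207 -0.035] [ 0.583 -0.142  0.005] [ 0.621 -0.265  0.005]
jig c2 [ 0.351 -0.262 -0.023] [ 0.328 -0.213  0.005] [ 0.385 -0.313  0.005]
tray near [ 0.598  0.187 -0.063] [0.614 0.239 0.005] [0.593 0.095 0.005]
tray left [ 0.485  0.11  -0.027] [0.594 0.108 0.005] [0.414 0.14  0.005]
tray right [0.558 0.264 0.05 ] [0.432 0.277 0.005] [0.629 0.232 0.005]
tray back [0.441 0.189 0.069] [0.407 0.143 0.005] [0.443 0.281 0.005]
mug [0.5   0.47  0.096] [0.416 0.438 0.005] [0.534 0.598 0.005]
mm [0.687 0.011 0.021] [0.674 0.    0.005] [0.698 0.023 0.005]
spool [ 0.513 -0.456  0.063] [ 0.463 -0.523  0.005] [ 0.535 -0.432  0.005]
blue1 [ 0.235 -0.258  0.012] [ 0.225 -0.264  0.005] [ 0.237 -0.256  0.005]
blue2 [ 0.271 -0.442  0.011] [ 0.26  -0.447  0.005] [ 0.275 -0.443  0.005]
red [ 0.729 -0.201  0.015] [ 0.719 -0.208  0.005] [ 0.738 -0.196  0.005]
```

View pics/crop0.png

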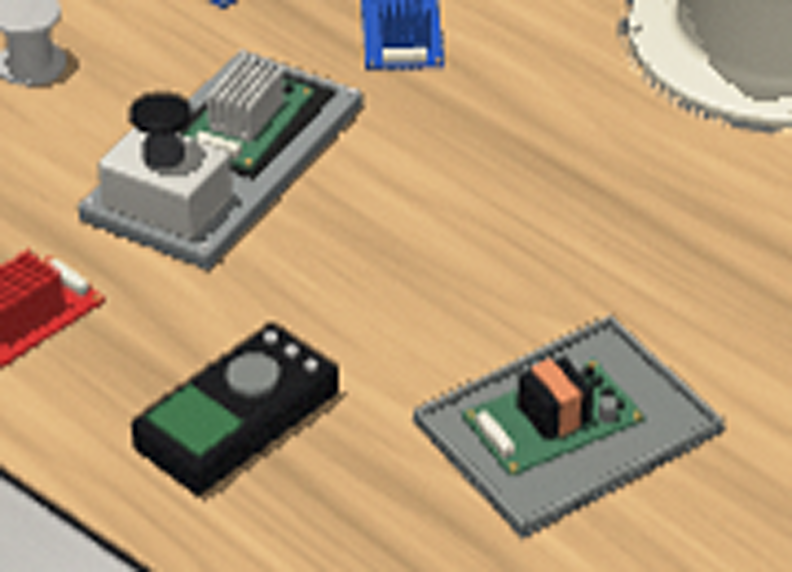

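The crop confirms both choices: the grey-finned green board sits on the jig beside the plunger, and the copper-band transformer board is in the tray. Now I'll look from close by with the wrist camera.

```bash
python3 - <<'E'
from h import *
import json
for n,p,y in [("pad",(.448,-.239,.22),15),("tray",(.512,.19,.22),-11),("park",(.43,-.03,.1),0)]:
    for f in (0,180):
        q=ctrl.ik(np.array(p),down(y+f)); print(n,f,None if q is None else np.round(q,0))
def look(nm,p,y):
    ctrl.goto(np.array(p),down(y)); ctrl.sleep(.15); P=params("wrist"); im=ctrl.read_camera("wrist")
    cv2.imwrite(f"pics/{nm}.png",im); np.savez(f"pics/{nm}.npz",K=P[0],D=P[1],T=P[2]); print(nm,ctrl.current_t(),P[2][:3,3])
    return im
f=180
a=look("tray1",(.512,.19,.22),-11+f)
b=look("pad1",(.448,-.239,.22),15+f)
c=look("pad2",(.46,-.19,.25),15+f)
cv2.imwrite("pics/pads.png",cv2.resize(b,(800,600),interpolation=cv2.INTER_CUBIC))
cv2.imwrite("pics/tray1b.png",cv2.resize(a,(800,600),interpolation=cv2.INTER_CUBIC))
E
```

```text
pad 0 [-35.  18.  93.  -0.  69.  40.]
pad 180 [ -35.   18.   93.   -0.   69. -140.]
tray 0 [ 14.  22.  88.  -0.  71. 115.]
tray 180 [ 14.  22.  88.  -0.  71. -65.]
park 0 [-12.  23. 111.  -0.  46.  78.]
park 180 [ -12.   23.  111.   -0.   46. -102.]
tray1 2.0833 [0.44049098 0.20480027 0.39159825]
pad1 3.875 [ 0.37823752 -0.25683312  0.39162394]
pad2 4.4167 [ 0.3897     -0.20874246  0.4211686 ]
```

View pics/pads.png

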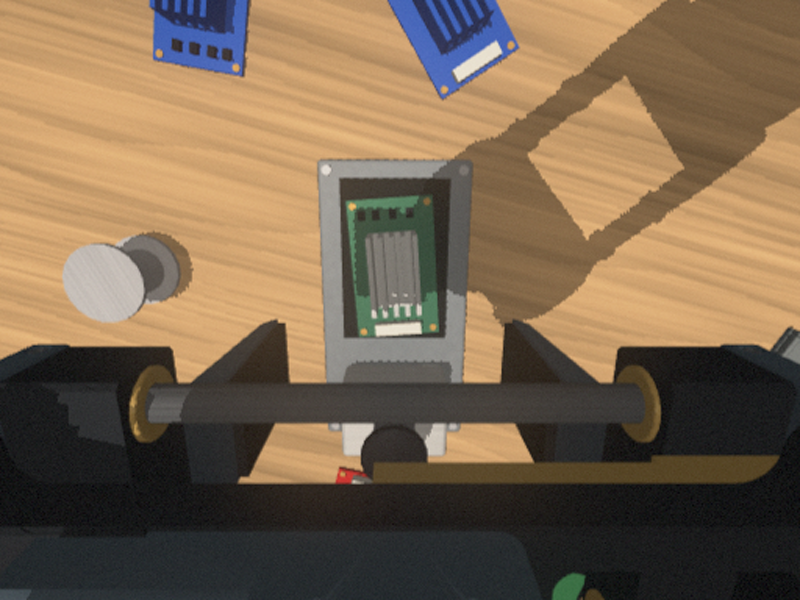

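View pics/tray1b.png

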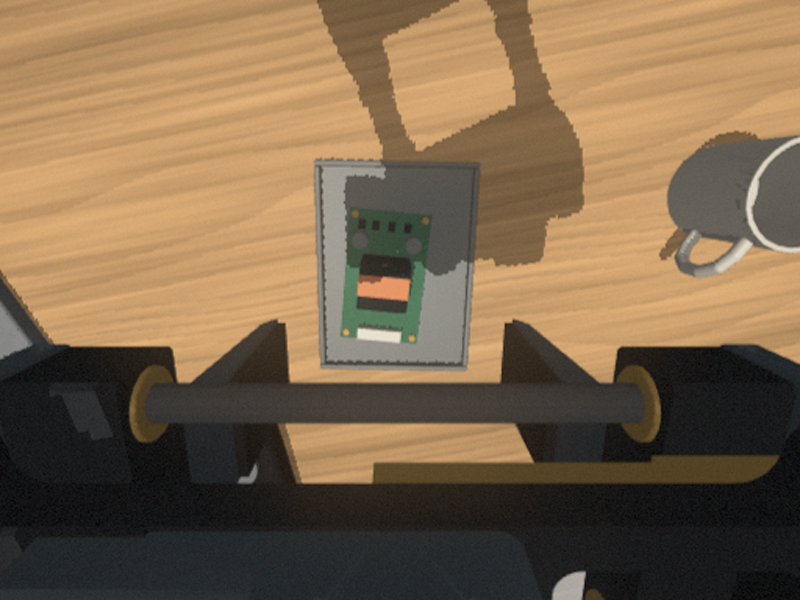

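Pad view (800x600):
- **Pad corners:** (341,178), (449,178), (447,336)
- **Board corners:** (347,200), (433,195), (440,333), (356,337)

Tray view:
- **Outer rim corners:** (316,159), (480,163), (466,368), (322,367)
- **Board corners:** (350,209), (432,215), (415,343), (342,336)

The boards are turned a few degrees against their places.

```bash
python3 - <<'E'
from h import *
L=lambda n:(lambda z:(z['K'],z['D'],z['T']))(np.load(f"pics/{n}.npz"))
S=params("scene");W1,WT=L("pad1"),L("tray1"); k=1.5625
cr=lambda p:np.array(p)/4.4+[160,140]-.4
w=lambda p:np.array(p,float)/k-.2
for a,b in [((513,471),(415,343)),((645,416),(432,215)),((466,414),(342,336))]: print("T",tri([(cr(a),S),(w(b),WT)]).round(3))
print("H corner",tri([(cr((248,172)),S),(w((440,333)),W1)]).round(3))
def rect(n,px,z,P,pos):
    X=at_z(w(px),z,P); print(n,X[:,:2].round(4).tolist(),"c",X.mean(0).round(4),"sides",[np.linalg.norm(X[i]-X[(i+1)%len(X)]).round(4) for i in range(len(X))],
     "ang",[np.degrees(np.arctan2(*(X[(i+1)%len(X)]-X[i])[1::-1])).round(1) for i in range(len(X))])
rect("hboard",[(347,200),(433,195),(440,333),(356,337)],.026,W1,0)
rect("hs top",[(367,233),(415,232),(422,302),(371,305)],.062,W1,0)
rect("pad",[(341,178),(449,178),(447,336),(345,338)],.022,W1,0)
rect("jig",[(318,161),(471,160)],.018,W1,0)
rect("tray",[(316,159),(480,163),(466,368),(322,367)],.014,WT,0)
rect("tboard",[(350,209),(432,215),(415,343),(342,336)],.009,WT,0)
E
```

```text
T [0.586 0.197 0.013]
T [0.473 0.232 0.012]
T [0.566 0.132 0.012]
H corner [ 0.495 -0.183  0.024]
hboard [[0.4016, -0.2912], [0.3793, -0.2234], [0.4937, -0.1834], [0.5169, -0.2555]] c [ 0.4479 -0.2384  0.026 ] sides [np.float64(0.0714), np.float64(0.1211), np.float64(0.0757), np.float64(0.1207)] ang [np.float64(108.2), np.float64(19.3), np.float64(-72.1), np.float64(-162.8)]
hs top [[0.4193, -0.2674], [0.4091, -0.2323], [0.461, -0.2119], [0.4739, -0.2505]] c [ 0.4408 -0.2405  0.062 ] sides [np.float64(0.0366), np.float64(0.0557), np.float64(0.0407), np.float64(0.0571)] ang [np.float64(106.2), np.float64(21.4), np.float64(-71.5), np.float64(-162.8)]
pad [[0.3858, -0.3005], [0.3627, -0.2141], [0.496, -0.1756], [0.5219, -0.265]] c [ 0.4416 -0.2388  0.022 ] sides [np.float64(0.0894), np.float64(0.1388), np.float64(0.093), np.float64(0.1406)] ang [np.float64(105.0), np.float64(16.1), np.float64(-73.8), np.float64(-165.4)]
jig [[0.3776, -0.3225], [0.3441, -0.2002]] c [ 0.3608 -0.2613  0.018 ] sides [np.float64(0.1268), np.float64(0.1268)] ang [np.float64(105.3), np.float64(-74.7)]
tray [[0.4088, 0.1441], [0.4382, 0.2784], [0.6201, 0.2391], [0.593, 0.1051]] c [0.515  0.1916 0.014 ] sides [np.float64(0.1375), np.float64(0.1861), np.float64(0.1367), np.float64(0.1882)] ang [np.float64(77.7), np.float64(-12.2), np.float64(-101.5), np.float64(168.0)]
tboard [[0.4545, 0.1625], [0.4733, 0.2319], [0.5879, 0.1959], [0.5678, 0.1296]] c [0.5209 0.18   0.009 ] sides [np.float64(0.0719), np.float64(0.1201), np.float64(0.0693), np.float64(0.118)] ang [np.float64(74.9), np.float64(-17.4), np.float64(-106.8), np.float64(163.8)]
```

```bash
cat >> h.py <<'E'
def st(s): print(s,"t",round(ctrl.current_t(),2),"w",round(ctrl.current_grip_width(),3),"F",np.round(ctrl.current_contact_force(),1),"tcp",np.round(ctrl.current_tool_pos(),4))
def look(nm,p,y):
    ctrl.goto(np.array(p),down(y)); ctrl.sleep(.15); P=params("wrist"); im=ctrl.read_camera("wrist")
    cv2.imwrite(f"pics/{nm}.png",im); np.savez(f"pics/{nm}.npz",K=P[0],D=P[1],T=P[2]); return im
def pick(x,y,yaw,zt):
    ctrl.goto(np.array([x,y,zt+.07]),down(yaw+180)); 
    if ctrl.move_l(np.array([x,y,zt]),vel=.1,contact_N=8): st("CONTACT in descent"); raise SystemExit
    ctrl.command_gripper(0.0); st("gripped")
    ctrl.move_l(np.array([x,y,zt+.11]),vel=.15); ctrl.sleep(.1); st("lifted"); print("gf",ctrl.current_grasp_force())
def place(x,y,yaw,zt,up=.11):
    ctrl.goto(np.array([x,y,zt+up]),down(yaw+180))
    ctrl.move_l(np.array([x,y,zt+.012]),vel=.12); ctrl.sleep(.15)
    c=ctrl.move_l(np.array([x,y,zt-.004]),vel=.02,contact_N=3); st(f"down {c}")
    ctrl.command_gripper(1.0); ctrl.move_l(np.array([x,y,zt+.07]),vel=.15); st("released")
E
python3 - <<'E'
from h import *
pick(.448,-.2384,17.8,.045)
place(.46,-.02,0,.023)
im=look("pad3",(.448,-.239,.22),15.2+180); st("")
cv2.imwrite("pics/pad3b.png",cv2.resize(im[80:290,150:390],(800,700))[:600])
E
```

```text
gripped t 6.73 w 0.44 F [-0.2 -0.5 -0.2] tcp [ 0.448  -0.2384  0.045 ]
lifted t 7.72 w 0.434 F [-0.2 -0.  -2. ] tcp [ 0.4475 -0.2381  0.154 ]
gf 29.847160577774048
down True t 10.32 w 0.433 F [ 1.4 -0.2  0.7] tcp [ 0.4599 -0.02    0.0225]
released t 11.84 w 1.0 F [-0.3  0.1 -0.1] tcp [ 0.4598 -0.02    0.0926]
 t 13.03 w 1.0 F [0.5 0.1 0.5] tcp [ 0.448  -0.2379  0.2193]
```

View pics/pad3b.png

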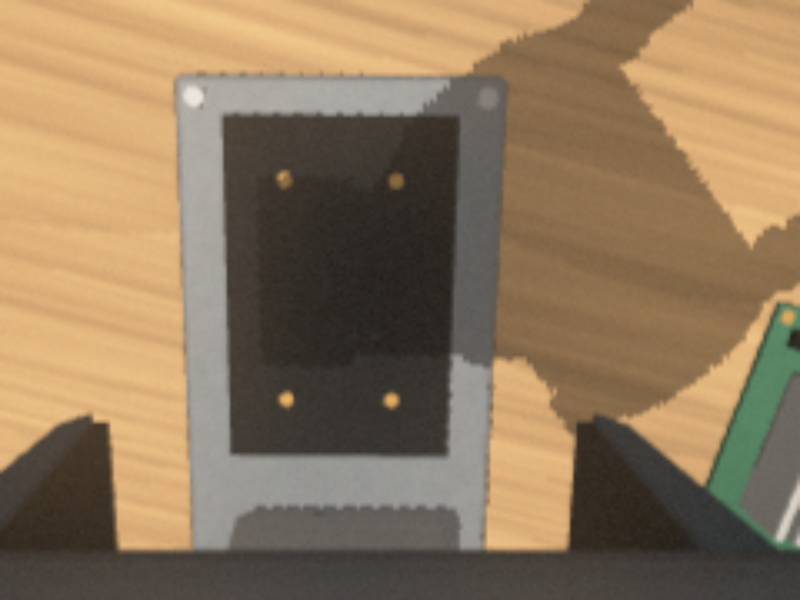

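The empty pad is clear: its corners are at (222,115), (459,115), (447,454) and (231,454) in the crop (scale 3.333). I'll refine the pad pose from these, then fetch the transformer board.

```bash
python3 - <<'E'
from h import *
L=lambda n:(lambda z:(z['K'],z['D'],z['T']))(np.load(f"pics/{n}.npz"))
c=lambda p:np.array(p,float)/3.3333+[150,80]-.35
X=at_z(c([(222,115),(459,115),(447,454),(231,454)]),.022,L("pad3"))
Y=at_z(c([(284,180),(396,180),(391,400),(287,400)]),.022,L("pad3"))
for V in (X,Y): 
    d=(V[2]+V[3]-V[0]-V[1])/2; print(V.mean(0).round(4),np.linalg.norm(d).round(4),np.degrees(np.arctan2(d[1],d[0])).round(2), np.linalg.norm((V[1]+V[2]-V[0]-V[3])/2).round(4))
pick(.5209,.180,-16.5,.028)
E
```

```text
[ 0.4418 -0.2397  0.022 ] 0.1393 14.9 0.092
[ 0.4421 -0.2397  0.022 ] 0.0906 14.89 0.0439
gripped t 16.32 w 0.458 F [0.1 0.  1.2] tcp [0.5209 0.18   0.028 ]
lifted t 17.3 w 0.457 F [-0.2  0.  -1.7] tcp [0.5203 0.1799 0.137 ]
gf 29.999592304229736
```

```bash
python3 - <<'E'
from h import *
place(.442,-.2397,14.9,.045)
im=look("pad4",(.448,-.239,.22),14.9+180); st("")
cv2.imwrite("pics/pad4b.png",cv2.resize(im[100:280,180:340],(800,900),interpolation=cv2.INTER_CUBIC)[:600])
E
```

```text
down True t 20.6 w 0.46 F [0.4 0.4 3.1] tcp [ 0.4419 -0.2396  0.0446]
released t 22.09 w 0.999 F [-0.9  0.5 -0.4] tcp [ 0.4418 -0.2396  0.1146]
 t 22.79 w 1.004 F [ 0.3 -0.3 -0.3] tcp [ 0.4473 -0.2386  0.2185]
```

View pics/pad4b.png

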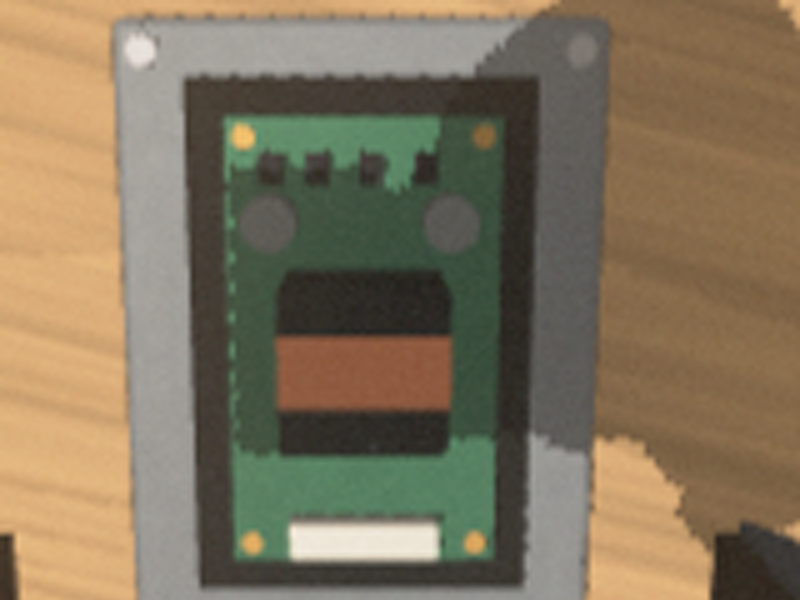

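The board lies on the pad with corners at (223,115), (506,115), (494,561) and (236,561). The pad corners are (184,78), (540,78), (523,586) and (201,586). I'll compute the offset.

```bash
python3 - <<'E'
from h import *
L=lambda n:(lambda z:(z['K'],z['D'],z['T']))(np.load(f"pics/{n}.npz"))
c=lambda p:np.array(p,float)/5+[180,100]-.4
R=[]
for q,z in (([(223,115),(506,115),(494,561),(236,561)],.026),([(184,78),(540,78),(523,586),(201,586)],.022)):
    V=at_z(c(q),z,L("pad4")); d=(V[2]+V[3]-V[0]-V[1])/2; R.append(V.mean(0)); print(V.mean(0).round(4),np.linalg.norm(d).round(4),np.degrees(np.arctan2(d[1],d[0])).round(2))
a=np.radians(14.9); D=R[0]-R[1]; print("off x,y mm",1e3*(D[0]*np.cos(a)+D[1]*np.sin(a)),1e3*(-D[0]*np.sin(a)+D[1]*np.cos(a)))
E
```

```text
[ 0.4418 -0.2387  0.026 ] 0.1211 14.9
[ 0.4419 -0.2394  0.022 ] 0.1392 14.8
off x,y mm 0.15809795608777985 0.7271352787462827
```

The board is within 1 mm of the pad centre and square. Next: heatsink board to the tray, then the plunger.

```bash
python3 - <<'E'
from h import *
pick(.46,-.02,0,.023)
place(.515,.1916,-12.1,.028)
im=look("tray2",(.515,.19,.22),-12.1+180); st("")
S=ctrl.read_camera("scene")
cv2.imwrite("pics/fin.png",np.hstack([cv2.resize(im[90:250,170:340],(400,376)),cv2.resize(S[140:270,160:340],(400,376))]))
E
```

```text
gripped t 25.47 w 0.435 F [ 0.3 -0.2  0.8] tcp [ 0.46  -0.02   0.023]
lifted t 26.45 w 0.437 F [-0.1  0.6 -2.3] tcp [ 0.4594 -0.0199  0.1321]
gf 29.96818095445633
down True t 29.05 w 0.435 F [1.6 0.1 2.1] tcp [0.515  0.1916 0.0275]
released t 30.57 w 1.001 F [-0.7 -0.3 -0.5] tcp [0.5147 0.1915 0.0975]
 t 31.32 w 0.999 F [-0.1  0.2 -0.3] tcp [0.5143 0.1898 0.2185]
```

View pics/fin.png

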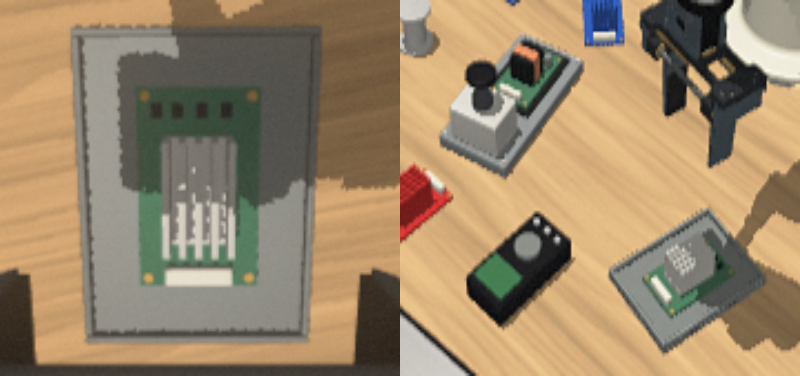

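The left half shows the heatsink board flat and centred in the tray, about (140–258, 88–285). In the right half the transformer board is on the pad at (530,75), with the plunger head at (482,72). Now I'll press the plunger.

```bash
python3 - <<'E'
from h import *
x,y=.5674,-.2061
ctrl.command_gripper(0.0)
ctrl.goto(np.array([x,y,.19]),down(14.9+180)); ctrl.move_l(np.array([x,y,.128]),vel=.1); ctrl.sleep(.2); st("above")
c=ctrl.move_l(np.array([x,y,.110]),vel=.03,contact_N=2); st(f"touch {c}")
c=ctrl.move_l(np.array([x,y,.088]),vel=.03,contact_N=18); st(f"pressed {c}")
for _ in range(3): ctrl.sleep(.5); st("hold")
E
```

```text
above t 35.19 w 0.004 F [-0.4 -0.1 -0.2] tcp [ 0.5677 -0.2063  0.1286]
touch True t 35.63 w 0.002 F [-0.8  0.1  4.2] tcp [ 0.5674 -0.2061  0.1159]
pressed True t 36.33 w 0.007 F [-2.2  0.9 12.7] tcp [ 0.5674 -0.2061  0.0963]
hold t 36.83 w 0.004 F [-3.9  1.  15.9] tcp [ 0.5674 -0.2061  0.0962]
hold t 37.33 w 0.005 F [-4.2  0.7 16. ] tcp [ 0.5674 -0.2061  0.0962]
hold t 37.83 w 0.005 F [-3.5  2.  15.7] tcp [ 0.5674 -0.2061  0.0962]
```

```bash
python3 - <<'E'
from h import *
x,y=.5674,-.2061
c=ctrl.move_l(np.array([x,y,.0945]),vel=.01,contact_N=10); st(f"further {c}")
for _ in range(2): ctrl.sleep(.6); st("hold")
ctrl.move_l(np.array([x,y,.13]),vel=.04); ctrl.move_l(np.array([x,y,.24]),vel=.15); ctrl.sleep(.2); st("up")
S=ctrl.read_camera("scene");Q=ctrl.read_camera("side")
cv2.imwrite("pics/end.png",np.hstack([cv2.resize(S[130:270,160:340],(400,311)),cv2.resize(Q[130:270,180:360],(400,311))]))
E
```

```text
further True t 38.04 w 0.005 F [-2.6  1.6 10.6] tcp [ 0.5674 -0.2061  0.0963]
hold t 38.64 w 0.002 F [-3.1  1.1 12.1] tcp [ 0.5674 -0.2061  0.0963]
hold t 39.24 w 0.005 F [-3.7  2.1 12.3] tcp [ 0.5674 -0.2062  0.0962]
up t 41.33 w 0.004 F [-0.5  0.2 -0.7] tcp [ 0.5671 -0.2059  0.2391]
```

View pics/end.png

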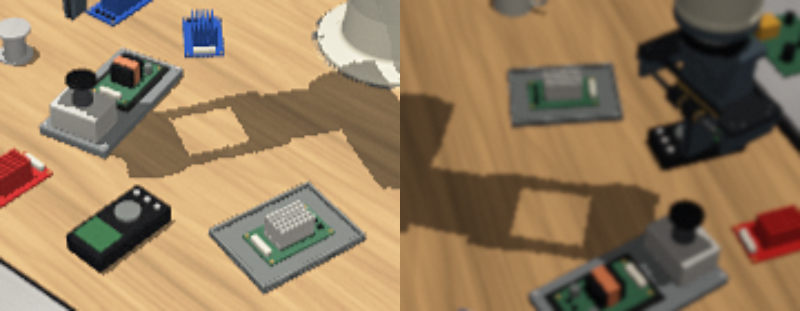

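The final views show the transformer board on the pad, the heatsink board in the tray, the plunger back up and the bystanders where they were. During the hold the force changed by several newtons with no movement, so the plunger was on its hard stop.

```bash
python3 -c "
from h import *
print(ctrl.sign_off())"
```

```text
the job is handed in; nothing more can be done
None
```

I swapped the two boards, held the plunger at its stop for over a second and let it spring back up, then handed the job in at about 41 s; the transformer board measured within 1 mm of the pad centre and square.

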